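Hang the colour card and hold the viewing flap on its balance point

ROBOT

A 6-joint arm with a two-finger parallel gripper is mounted at the origin on the work surface. World frame = base frame: x ahead of the robot, y to its left, z up, the work surface at z = 0. Lengths are in m, angles in rad, forces in N, time in s.
With the tool pointing down it reaches from about 0.3 to 0.85 m from the base axis. Payload 4.2 kg.
Tool frame: the origin (TCP) lies between the finger pads, 19 mm behind the fingertips; this is the grasp point; z points along the fingers, y is the line along which they close (so a half turn about z gives the same grasp; the last joint's range is limited). The gripper opens to 91 mm and grips with 3 to 60 N. Pads are 32 mm wide; open, the fingers measure 118 mm over their backs; the gripper's body (76 mm by 178 mm) begins 60 mm behind the grasp point.
Start: joints at [1.087, 0.32, 1.565, -0, 1.257, -0.02], TCP at [0.257, 0.514, 0.233] pointing down, gripper open.
Joint ranges: [-3.11, 3.11], [-0.84, 2.01], [0.21, 2.61], [-1.34, 4.49], [0.05, 2.63], [-2.56, 2.56]. Speed limits (rad/s): [2.57, 2.57, 3.14, 3.14, 3.14, 3.14].

INTERFACE

Orientations are given as a unit quaternion [w, x, y, z].
In Python, from cell import bot gives the robot as it stands. The module is installed in compiled form; this text tells all that it offers.
- The arm moves only by the tool jog_arm, never from a script. Its argument "moves" is text: rows parted by semicolons, each of 7 numbers parted by spaces: the turn, a rotation vector about the tool's x, y, z in degrees, then the shift along the tool's x, y, z in mm, then the finger opening in mm, from 0 to 91.2. A call has 1 to 20 rows; each row shifts and turns the commanded pose from where the row before left it, along the tool's axes as they then stand; what a row does not reach is not made up. A row lasts 1/12 s, in which the tool goes at most 41.7 mm and 7.16 degrees, less where a joint would pass 70% of its speed; a pose out of reach is approached as far as the arm can. A call with a gripper value outside its range is refused whole. The fingers move at their own pace and stop on an object; the grip force is fixed at half the most. Time passes only in rows, so rows that do not move let the fingers close. It gives the time, the measured TCP pose, the force and the opening at its end, in the units of the state.
- bot.observe(): the state, without advancing time (a new reading comes with each control period).
- bot.capture(name): name is "scene" or "top" or "wrist"; returns a dict with "image" (384x512x3 uint8, blue, green, red), "z_map" (384x512 float32, m along the optical axis (not along the pixel's ray), 0 where there is no reading), "fovy" (degrees; the focal length in pixels is half the picture's height over the tangent of half this angle, whatever the lens; pixels are square), "cx", "cy" (the principal point, pixels), "R" (3x3) and "t" (3): a world point X has camera coordinates R X + t. Camera axes: x right, y down, z forward; pixel columns grow to the right and rows downward; lengths in m; the calibration is good to about 2 mm. A picture is of the moment at which its call begins.
- bot.close_job(): hands the job in, once; it reports no verdict.
The state is a dict: "t": time; "joint_pos": joint angles; "joint_velocities": joint speeds; "tau": joint torques, N m; "position": TCP position; "tcp_rot": TCP orientation; "ft_force": force on the tool from outside, world axes, zero at the start; "ft_torque": the same for the moment, N m; "opening": finger opening in m.
Only numpy, scipy, OpenCV 4.12 (cv2) and the standard library are available. Lean on these libraries where they do the work, as an engineer would, in place of code of your own. Each camera call takes 0.05 s, during which the arm holds its last target. There are 200 camera calls.

TASK

Get the bottle viewing stand ready: first, with the flap still lying down, pick up the red folded colour card, hang it astride the steel bar near its middle, one leaf on each side, and let go of it. Then grip the blue rod of the white flap and swing the flap up to its over-centre balance point, standing upright above its hinge, without letting it drop back or topple over, and finish while still gripping the rod and holding the flap there. Leave the two bottles and the label roll undisturbed.

Things in the scene. Friction and masses are not known exactly. Their poses are not given: they have to be found in the camera images.
- card: Stiff red inverted-U card, brown swatches, loose, 0.08-0.17 kg, standing on its leaf edges on the near side of the bar. 61 mm over the feet (x), 80 wide (y). Origin: underside centre. Leaves 4 mm thick; gap 24 mm at top, 49 at feet. Top plate's underside 83.5 mm above origin (rests on the bar when hung). Yellow tab on top: 10 mm thick (x), 50 long (y), 88.5 to 118.5 mm above origin.
- card_tab (a point): Point on the yellow tab of the colour card to grip, on its mid-plane, 111 mm above the card's origin (fingertips 19 mm past the TCP then stay 3.5 mm above the top plate); pinch across the card's x. Axes as the card's.
- rail: Fixed hanging bar: black foot 70 x 260 x 10 mm with two 12 mm steel posts 230 mm apart along its y, carrying a horizontal steel bar along y. Origin: centre of the foot's underside, z up.
- rail_mid (a point): Middle of the steel bar on its axis, 150 mm above the table. The bar is 12 mm thick, 218 mm free between the posts, and runs along this frame's y.
- stand: Fixed grey viewing stand that carries the flap: foot 150 x 210 x 10 mm, two aluminium hinge cheeks. Origin: on the table right below the hinge. Its y runs along the hinge; the flap lies towards its -x (roughly towards the robot) at the start.
- flap_hinge (a point): Middle of the flap's hinge axis, 55 mm above the table; the axis runs along this frame's y (stand's y).
- grip_rod (a point): Blue round grip rod of the flap, 10 mm thick, 120 long along its y, parallel to the hinge and 160 mm from it. Origin: its middle; axes turn with the flap, x points to the hinge. Two 8 mm arms 110 mm apart carry it, leaving a window 40 mm deep to the panel's edge for a finger. It can turn between the fingers, so the tool can point down all along the arc.
- flap (a joint): Hinge angle, rad: 0 = lying level on its stops, rod on the robot's side (start); grows as it swings up; 1.571 = upright above the hinge, its balance point; stop at 2.4. White panel 115 mm (hinge to edge) x 160 x 6, aluminium frame, 0.22-0.45 kg with rod, mass centred in the panel's plane. Hinge nearly free (0.008 N m friction): let go, it falls.
- sample_bottle: Dark sauce bottle with a red cap, 64 mm diameter, 210 mm tall, loose, standing about 120 mm beyond the flap's hinge. Leave alone. Origin: centre of its underside.
- spare_bottle: Second such bottle at the far side of the table, between the stand and the bar. Leave alone. Origin: centre of its underside.
- label_roll: Red roll of labels, 70 mm diameter, 50 mm tall, loose, standing on its end on the table between the flap and the card. Leave alone. Origin: centre of its underside.
Mind the look-alikes: they are no part of the job. Several things have the shape of the card; the one meant has the colours described above.

How it is judged:
By the outcome, as a careful person would: the job done as asked, in the order asked, and still so for the second after the job is handed in, while the arm keeps its last pose, push and grip.
It also fails if it takes over 67 s, if anything falls off the work surface, if the arm or the gripper's body presses on something with over 40 N, if the wrist force passes 120 N, or if a joint passes its speed limit or range.

## Working session

There is one attempt and no reset: what is moved stays moved. The work goes in short steps, Python scripts to look and compute and a tool call to move; the robot and the scene stay as the last step left them, time stands still between calls to the robot, and variables do not carry over. Pictures are saved under pics/ and viewed, on a budget of 10 in all, crops included, one or two more only if the job needs it, and the job is handed in when it is done.

Besides the shell and the picture viewer there is one more tool, called after ">>>" in YAML: its name, and indented under it one key for each argument. jog_arm: Moves the arm, as the interface text tells. Its arguments: {"type":"object","properties":{"moves":{"type":"string"}},"required":["moves"]}

```bash
mkdir -p pics; cat > h.py <<'E'
import numpy as np, cv2
from cell import bot
from scipy.spatial.transform import Rotation as Rn
def cloud(c):
    z=c["z_map"]; h,w=z.shape; f=h/2/np.tan(np.radians(c["fovy"])/2)
    v,u=np.mgrid[:h,:w]; P=np.stack([(u-c["cx"])*z/f,(v-c["cy"])*z/f,z],-1)
    P=(P-np.array(c["t"]))@np.array(c["R"]); P[z<=0]=np.nan; return P
def rot(s): 
    q=np.array(s["tcp_rot"]); return Rn.from_quat(q[[1,2,3,0]])
E
python3 - <<'E'
from h import *
s=bot.observe(); print(s["position"],s["tcp_rot"],s["ft_force"],s["opening"]); print(rot(s).as_matrix().round(3))
for n in["scene","top"]:
    c=bot.capture(n); cv2.imwrite(f"pics/{n}0.png",c["image"]); np.savez(f"{n}0.npz",P=cloud(c),img=c["image"])
    print(n,c["fovy"],np.array(c["R"]).round(2).tolist(),c["t"])
E
```

```text
[0.25701152 0.51381592 0.23190506] [-2.14312266e-04  2.29819477e-01  9.73232855e-01 -8.78167750e-04] [ 0.21684227 -0.65301531  0.53821714] 0.09146807205140692
[[-0.894  0.447 -0.001]
 [ 0.447  0.894 -0.002]
 [ 0.    -0.002 -1.   ]]
scene 47.66543473147603 [[-0.21, 0.98, 0.01], [0.81, 0.17, -0.57], [-0.56, -0.11, -0.82]] [ 0.13960398 -0.37316227  1.50825539]
top 54.8913174327336 [[-0.03, -1.0, 0.03], [-0.99, 0.03, -0.11], [0.11, -0.04, -0.99]] [-0.03577049  0.58486633  0.80768992]
```

View pics/scene0.png

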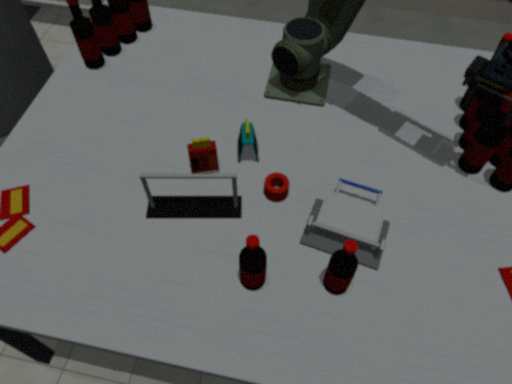

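View pics/top0.png

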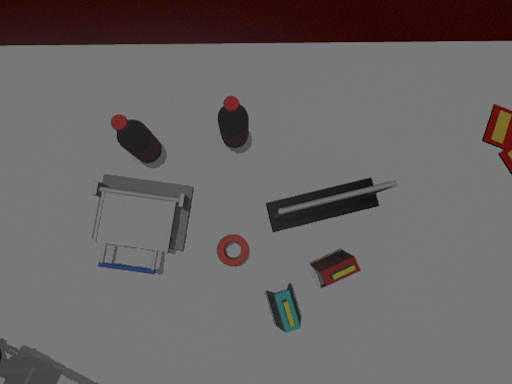

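The scene view shows the red card with its yellow tab at (203,155), the bar at (190,177) and the roll at (277,186). The blue rod is at (360,186), and a teal look-alike stands at (248,140). In the top view the card tab is at (344,272), the bar runs from (278,211) to (396,183), and the rod is at (128,268).

```bash
python3 - <<'E'
from h import *
def fit(P,m,n):
    Q=P[m]; Q=Q[~np.isnan(Q).any(1)]
    c=np.median(Q,0); d=np.linalg.svd((Q-Q.mean(0))[:,:2],full_matrices=False)[2][0]; s=(Q-c)[:,:2]@d
    lo,hi=np.percentile(s,[1,99]); mid=c[:2]+d*(lo+hi)/2
    print(n,len(Q),'med',c.round(4),'mid',mid.round(4),'dir',d.round(3),'ang',np.degrees(np.arctan2(d[1],d[0])).round(1),'len',(hi-lo).round(4),'z',np.percentile(Q[:,2],[5,50,95]).round(4))
for n in["top","scene"]:
    d=np.load(n+"0.npz"); P=d["P"]; hsv=cv2.cvtColor(d["img"],cv2.COLOR_BGR2HSV); H,S,V=[hsv[...,i].astype(int) for i in range(3)]
    x,y,z=[P[...,i] for i in range(3)]
    near=(x>.25)&(x<1.0)&(y>-.5)&(y<.5)&(z>-.02)
    sat=near&(S>110)&(V>50)
    print(n)
    fit(P,sat&(H>22)&(H<34)&(z>.09),'yellow tab all')
    tabs=sat&(H>22)&(H<34)&(z>.09)
    k,l,st,ce=cv2.connectedComponentsWithStats(tabs.astype(np.uint8))
    for i in range(1,k):
        if st[i,4]>8: fit(P,l==i,f'tab{i} px{ce[i].round()}')
    fit(P,sat&(H>105)&(H<130),'blue rod')
    box=(slice(165,235),slice(255,410)) if n=="top" else (slice(165,215),slice(135,250))
    m=np.zeros_like(near); m[box]=1
    fit(P,m&near&(z>.14)&(z<.17)&(S<90),'bar')
    fit(P,m&near&(z>.004)&(z<.02)&(V<60),'foot')
    red=sat&((H<10)|(H>172))
    k,l,st,ce=cv2.connectedComponentsWithStats(red.astype(np.uint8))
    for i in range(1,k):
        if st[i,4]>40: fit(P,l==i,f'red{i} px{ce[i].round()}')
E
```

```text
top
yellow tab all 245 med [ 0.4106 -0.1944  0.1177] mid [ 0.3897 -0.1636] dir [-0.561  0.828] ang 124.1 len 0.1713 z [0.1146 0.1177 0.12  ]
tab1 px[343. 272.] 125 med [ 0.4219 -0.2158  0.1174] mid [ 0.4223 -0.2168] dir [ 0.383 -0.924] ang -67.5 len 0.0487 z [0.1148 0.1174 0.12  ]
tab2 px[288. 313.] 120 med [ 0.3454 -0.1016  0.1178] mid [ 0.3451 -0.1017] dir [-0.964 -0.267] ang -164.5 len 0.0478 z [0.1121 0.1178 0.1199]
blue rod 206 med [0.4402 0.2343 0.0592] mid [0.4402 0.2346] dir [0.166 0.986] ang 80.5 len 0.1176 z [0.0566 0.0592 0.0615]
bar 739 med [ 0.5702 -0.2018  0.1544] mid [ 0.5705 -0.2035] dir [ 0.212 -0.977] ang -77.8 len 0.2377 z [0.1509 0.1544 0.1568]
foot 2510 med [ 0.5662 -0.1996  0.0096] mid [ 0.567  -0.2032] dir [-0.207  0.978] ang 101.9 len 0.2529 z [0.0071 0.0096 0.0121]
red1 px[231. 103.] 185 med [ 7.427e-01 -6.000e-04  2.095e-01] mid [ 7.427e-01 -4.000e-04] dir [-0.422  0.907] ang 115.0 len 0.0261 z [0.2068 0.2095 0.2114]
red2 px[118. 122.] 191 med [0.7109 0.204  0.2096] mid [0.7109 0.2039] dir [-0.401 -0.916] ang -113.6 len 0.0266 z [0.2078 0.2096 0.2116]
red3 p
[... 913 characters left out ...]
7 z [0.1463 0.152  0.1554]
foot 1686 med [ 0.57   -0.2021  0.0079] mid [ 0.5701 -0.2025] dir [-0.235  0.972] ang 103.6 len 0.2497 z [0.005  0.0079 0.0125]
red1 px[202. 148.] 154 med [ 0.4317 -0.2105  0.0858] mid [ 0.4324 -0.212 ] dir [ 0.403 -0.915] ang -66.2 len 0.0749 z [0.0825 0.0858 0.0894]
red15 px[276. 183.] 343 med [0.473  0.011  0.0473] mid [0.475  0.0114] dir [0.979 0.204] ang 11.8 len 0.0673 z [0.0148 0.0473 0.0508]
red24 px[252. 241.] 135 med [0.7484 0.0018 0.2084] mid [0.747  0.0014] dir [0.953 0.304] ang 17.7 len 0.0272 z [0.2043 0.2084 0.2105]
red25 px[350. 245.] 165 med [0.7145 0.208  0.2076] mid [0.6574 0.2199] dir [ 0.979 -0.204] ang -11.8 len 0.1455 z [0.0078 0.2076 0.2103]
```

>>> jog_arm:
  moves: "0 0 0 -24 -29 -2.5 91;0 0 0 -24 -29 -2.5 91;0 0 0 -24 -29 -2.5 91;0 0 0 -24 -29 -2.5 91;0 0 0 -24 -29 -2.5 91;0 0 0 -24 -29 -2.5 91;0 0 0 -24 -29 -2.5 91;0 0 0 -24 -29 -2.5 91;0 0 0 -24 -29 -2.5 91;0 0 0 -24 -29 -2.5 91;0 0 0 -24 -29 -2.5 91;0 0 0 -24 -29 -2.5 91;0 0 0 -24 -29 -2.5 91;0 0 0 -24 -29 -2.5 91;0 0 0 -24 -29 -2.5 91;0 0 0 -24 -29 -2.5 91;0 0 0 -24 -29 -2.5 91;0 0 0 -24 -29 -2.5 91;0 0 0 -24 -29 -2.5 91;0 0 0 -20 -27 -2.5 91"

```text
t: 1.77
position: [0.4244, -0.2179, 0.2825]
tcp_rot: [-0.0, 0.23, 0.973, 0.0]
ft_force: [1.0, 0.1, 0.1]
opening: 0.0911
```

>>> jog_arm:
  moves: "0 0 6.8 0 0 0 60;0 0 6.8 0 0 0 60;0 0 6.8 0 0 0 60;0 0 6.8 0 0 0 60;0 0 6.8 0 0 0 60;0 0 6.8 0 0 0 60;0 0 0 0 0 0 60;0 0 0 0 0 0 60"

```text
t: 2.43
position: [0.4242, -0.2155, 0.2824]
tcp_rot: [-0.0, 0.553, 0.833, -0.0]
ft_force: [0.6, 0.3, -0.2]
opening: 0.0599
```

```bash
cat >> h.py <<'E'
def st():
    s=bot.observe(); R=rot(s).as_matrix(); p=np.array(s["position"])
    print('t',round(s["t"],2),'p',p.round(4),'yaw_y',np.degrees(np.arctan2(R[1,1],R[0,1])).round(2),'z',R[:,2].round(4),'F',np.array(s["ft_force"]).round(2),'T',np.array(s["ft_torque"]).round(2),'op',round(s["opening"],4)); return p,R
def to(target):
    p,R=st(); print('tool shift mm',(R.T@(np.array(target)-p)*1000).round(1))
E
python3 - <<'E'
from h import *
st(); print(np.array(bot.observe()["joint_pos"]).round(2))
c=bot.capture("wrist"); cv2.imwrite("pics/w1.png",c["image"]); np.savez("w1.npz",P=cloud(c),img=c["image"])
E
```

```text
t 2.43 p [ 0.4242 -0.2155  0.2824] yaw_y 22.8 z [-7.e-04  4.e-04 -1.e+00] F [ 0.56  0.3  -0.18] T [-0.06 -0.02  0.02] op 0.0599
[-0.49  0.13  1.69  0.    1.32 -0.89]
```

View pics/w1.png

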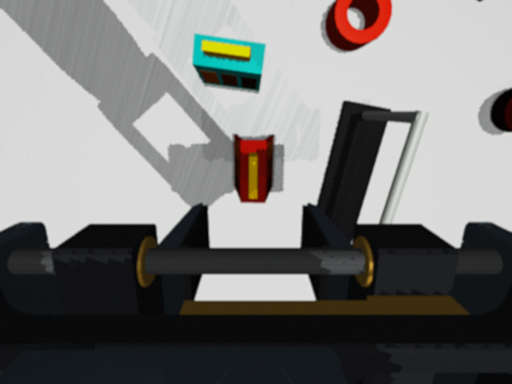

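The wrist view shows the red card's tab at (253,177), upright between the fingers and aligned with them. The bar is at the right, from (420,115) to (385,222).

```bash
python3 - <<'E'
from h import *
d=np.load("w1.npz"); P=d["P"]; hsv=cv2.cvtColor(d["img"],cv2.COLOR_BGR2HSV); H,S,V=[hsv[...,i].astype(int) for i in range(3)]
z=P[...,2]
def rep(m,n):
    Q=P[m]; Q=Q[~np.isnan(Q).any(1)]
    (cx,cy),(a,b),an=cv2.minAreaRect((Q[:,:2]*1000).astype(np.float32)); dd=np.linalg.svd((Q-Q.mean(0))[:,:2],full_matrices=False)[2][0]
    print(n,len(Q),Q.mean(0).round(4),'rect',round(cx,1),round(cy,1),round(a,1),round(b,1),round(an,1),'ang',np.degrees(np.arctan2(dd[1],dd[0])).round(1),'z',np.percentile(z[m],[5,50,95]).round(4))
box=np.zeros(z.shape,bool); box[125:215,225:285]=1
rep(box&(H>22)&(H<34)&(S>110)&(z>.113),'tab top')
rep(box&(z>.08)&(z<.095),'plate')
bx=np.zeros(z.shape,bool); bx[100:225,350:435]=1
rep(bx&(z>.13)&(z<.165),'bar')
E
```

```text
tab top 290 [ 0.4228 -0.2166  0.1203] rect 423.1 -217.3 7.0 49.1 22.8 ang -67.2 z [0.1189 0.1203 0.1215]
plate 1302 [ 0.4217 -0.2147  0.0901] rect 423.3 -217.4 33.2 79.5 22.1 ang -68.0 z [0.0885 0.0903 0.0915]
bar 1645 [ 0.5544 -0.1375  0.1551] rect 558.1 -144.5 12.7 119.6 12.4 ang 102.6 z [0.144  0.1567 0.1587]
```

>>> jog_arm:
  moves: "0 0 0 -1 -1.5 30 60;0 0 0 0 0 35 60;0 0 0 0 0 35 60;0 0 0 0 0 30 60;0 0 0 0 0 20 60;0 0 0 0 0 12 60;0 0 0 0 0 8 60;0 0 0 0 0 0 60;0 0 0 0 0 0 30;0 0 0 0 0 0 4;0 0 0 0 0 0 4;0 0 0 0 0 0 4;0 0 0 0 0 0 4;0 0 0 0 0 0 4;0 0 0 0 0 0 4"

```text
t: 3.73
position: [0.4234, -0.2171, 0.113]
tcp_rot: [0.0, 0.555, 0.832, 0.0]
ft_force: [0.4, 0.0, -0.3]
opening: 0.0162
```

```bash
python3 -c "
from h import *
st()"
```

```text
t 3.73 p [ 0.4234 -0.2171  0.113 ] yaw_y 22.63 z [ 4.e-04 -2.e-04 -1.e+00] F [ 0.36  0.03 -0.25] T [-0.05  0.08 -0.02] op 0.0162
```

>>> jog_arm:
  moves: "0 0 0 0 0 1 4;0 0 0 0 0 0 4;0 0 0 0 0 0 4;0 0 0 0 0 0 4;0 0 0 0 0 0 2;0 0 0 0 0 0 2"

```text
t: 4.23
position: [0.4235, -0.2172, 0.1118]
tcp_rot: [0.0, 0.555, 0.832, 0.0]
ft_force: [-1.1, 0.2, 2.9]
opening: 0.0103
```

>>> jog_arm:
  moves: "0 0 0 0 0 -5 0;0 0 0 0 0 -12 0;0 0 0 0 0 -20 0;0 0 0 0 0 -25 0;0 0 0 0 0 -25 0;0 0 0 0 0 -25 0;0 0 0 0 0 -23 0;0 0 0 0 0 -10 0;0 0 0 0 0 0 0;0 0 0 0 0 0 0"

```text
t: 5.07
position: [0.423, -0.2169, 0.256]
tcp_rot: [-0.0, 0.555, 0.832, -0.0]
ft_force: [-0.5, 0.1, -2.3]
opening: 0.0102
```

```bash
python3 - <<'E'
from h import *
st()
c=bot.capture("wrist"); np.savez("w2.npz",P=cloud(c),img=c["image"])
c2=bot.capture("scene"); np.savez("s2.npz",P=cloud(c2),img=c2["image"])
cv2.imwrite("pics/m2.png",np.hstack([cv2.resize(c["image"],(400,300)),cv2.resize(c2["image"][80:272,100:356],(400,300))]))
E
```

```text
t 5.07 p [ 0.423  -0.2169  0.256 ] yaw_y 22.63 z [-8.e-04  5.e-04 -1.e+00] F [-0.47  0.09 -2.32] T [-0.03  0.06  0.04] op 0.0102
```

View pics/m2.png

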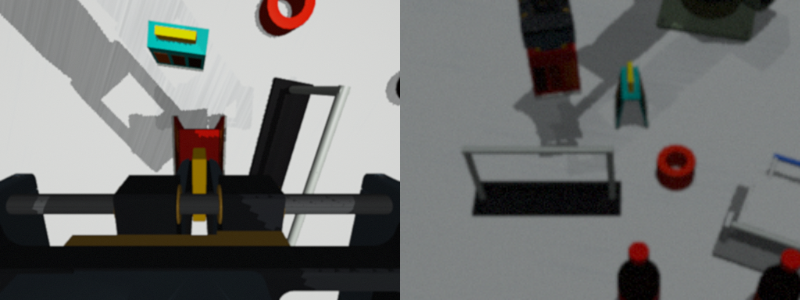

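The red card is gripped (left panel: tab between the fingers at (200,165)) and hangs straight in the scene view. Next I lift it clear and line it up over the bar.

>>> jog_arm:
  moves: "0 0 0 0 0 -15 0;0 0 0 0 0 -20 0;0 0 0 0 0 -10 0;0 0 5.2 0 0 0 0;0 0 5.2 0 0 0 0;0 0 0 0 0 0 0;0 0 0 0 0 0 0"

```text
t: 5.75
position: [0.423, -0.2169, 0.3007]
tcp_rot: [-0.001, 0.627, 0.779, -0.0]
ft_force: [-0.4, 0.3, -1.1]
opening: 0.01
```

```bash
python3 - <<'E'
from h import *
to([.571,-.2025,.301])
E
```

```text
t 5.75 p [ 0.423  -0.2169  0.3007] yaw_y 12.36 z [-0.0018  0.001  -1.    ] F [-0.45  0.29 -1.07] T [-0.03  0.04 -0.01] op 0.01
tool shift mm [-17.5 147.6  -0.6]
```

>>> jog_arm:
  moves: "0 0 0 -1 8 0 0;0 0 0 -2 16 0 0;0 0 0 -3 24 0 0;0 0 0 -3 26 0 0;0 0 0 -3 26 0 0;0 0 0 -2.5 22 0 0;0 0 0 -2 16 0 0;0 0 0 -1 9.5 0 0;0 0 0 0 0 0 0;0 0 0 0 0 0 0;0 0 0 0 0 0 0"

```text
t: 6.67
position: [0.5704, -0.203, 0.3016]
tcp_rot: [-0.0, 0.628, 0.778, -0.0]
ft_force: [-0.6, 0.8, -1.5]
opening: 0.0097
```

```bash
python3 - <<'E'
from h import *
p,R=st()
for n in["wrist","top","scene"]:
    c=bot.capture(n); P=cloud(c); img=c["image"]; np.savez(n+"3.npz",P=P,img=img); cv2.imwrite(f"pics/{n}3.png",img)
    L=(P-p)@R*1000  # tool frame mm
    hsv=cv2.cvtColor(img,cv2.COLOR_BGR2HSV); H,S,V=[hsv[...,i].astype(int) for i in range(3)]
    z=P[...,2]
    inb=(abs(L[...,0])<130)&(abs(L[...,1])<60)
    bar=inb&(z>.143)&(z<.165)&(S<90)
    Q=P[bar]; T=L[bar]
    if len(Q)>20:
        k=np.polyfit(T[:,0],T[:,1],1); print(n,'bar n',len(Q),'tool y at x=0',k[1].round(2),'slope deg',np.degrees(np.arctan(k[0])).round(2),'x range',np.percentile(T[:,0],[1,99]).round(1),'z top',np.percentile(Q[:,2],95).round(4),'y range',np.percentile(T[:,1]-k[0]*T[:,0],[2,98]).round(1))
    red=(abs(L[...,0])<60)&(abs(L[...,1])<45)&((H<10)|(H>172))&(S>110)&(z>.17)
    T=L[red]; 
    if len(T)>20: print(n,'red n',len(T),'tool min/max',np.percentile(T,[1,50,99],axis=0).round(1).tolist())
    yel=(abs(L[...,0])<60)&(abs(L[...,1])<45)&(H>20)&(H<34)&(S>110)&(z>.25)
    T=L[yel]
    if len(T)>20: print(n,'yel',len(T),np.percentile(T,[1,50,99],axis=0).round(1).tolist())
a=cv2.imread("pics/wrist3.png"); b=cv2.imread("pics/scene3.png")[80:272,80:336]
cv2.imwrite("pics/m3.png",np.hstack([cv2.resize(a,(400,300)),cv2.resize(b,(400,300))]))
E
```

```text
t 6.67 p [ 0.5704 -0.203   0.3016] yaw_y 12.23 z [-1.1e-03  2.0e-04 -1.0e+00] F [-0.65  0.81 -1.45] T [-0.16  0.08  0.03] op 0.0097
wrist bar n 1146 tool y at x=0 0.86 slope deg -0.13 x range [ 18.6 118.6] z top 0.1588 y range [-4.5  6.1]
wrist red n 2516 tool min/max [[-6.9, -26.1, -27.2], [28.4, -0.2, 22.0], [39.7, 27.3, 86.4]]
wrist yel 1649 [[-23.3, -38.8, -94.8], [18.4, 0.4, -8.6], [35.4, 26.6, 17.2]]
top bar n 345 tool y at x=0 0.38 slope deg 0.06 x range [ 11.2 119.3] z top 0.1569 y range [-5.2  6.2]
top red n 495 tool min/max [[-7.4, -28.9, -325.5], [28.3, -9.3, 24.7], [54.6, 37.7, 100.2]]
top yel 126 [[-3.2, -34.3, -352.3], [23.2, -0.4, -6.6], [52.9, 38.6, 18.1]]
scene bar n 387 tool y at x=0 6.47 slope deg -0.13 x range [-117.8  121.3] z top 0.1552 y range [-0.4 11.5]
scene red n 895 tool min/max [[-35.8, -18.6, -314.9], [6.7, 22.8, 46.9], [48.5, 37.3, 100.9]]
scene yel 104 [[-43.0, -6.6, -326.8], [13.4, 25.7, -93.1], [52.5, 42.9, 12.9]]
```

View pics/m3.png

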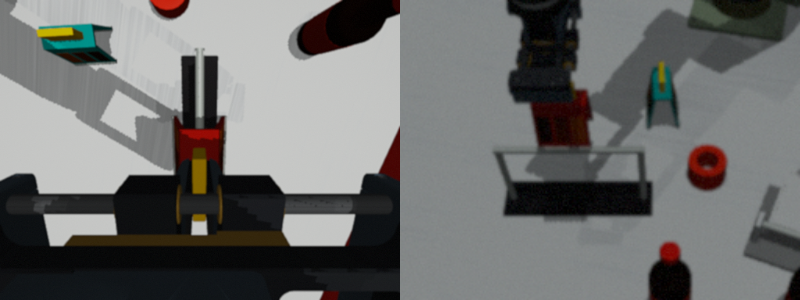

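The wrist view shows the card straddling the bar's line at (200,120), and the bar is within 1 mm of the tool's mid-plane. I'm going down now.

>>> jog_arm:
  moves: "0 0 0 0.5 0.5 8 0;0 0 0 0 0 14 0;0 0 0 0 0 16 0;0 0 0 0 0 16 0;0 0 0 0 0 16 0;0 0 0 0 0 14 0;0 0 0 0 0 12 0;0 0 0 0 0 9 0;0 0 0 0 0 6 0;0 0 0 0 0 3 0;0 0 0 0 0 0 0;0 0 0 0 0 0 0"

```text
t: 7.82
position: [0.5719, -0.2025, 0.1882]
tcp_rot: [0.0, 0.628, 0.778, 0.0]
ft_force: [-0.4, -1.0, -1.5]
opening: 0.0096
```

>>> jog_arm:
  moves: "0 0 0 0 0 1 0;0 0 0 0 0 1 0;0 0 0 0 0 1 0;0 0 0 0 0 0 0;0 0 0 0 0 0 0"

```text
t: 8.23
position: [0.5716, -0.2024, 0.1848]
tcp_rot: [0.0, 0.628, 0.778, 0.0]
ft_force: [0.2, 0.2, -2.4]
opening: 0.0099
```

>>> jog_arm:
  moves: "0 0 0 0 0 0.5 0;0 0 0 0 0 0.5 0;0 0 0 0 0 0 0;0 0 0 0 0 0 0"

```text
t: 8.57
position: [0.5717, -0.2024, 0.1844]
tcp_rot: [0.0, 0.628, 0.778, 0.0]
ft_force: [-0.6, 1.0, 2.9]
opening: 0.0096
```

```bash
python3 - <<'E'
from h import *
st()
E
```

```text
t 8.57 p [ 0.5717 -0.2024  0.1844] yaw_y 12.23 z [ 7.e-04 -2.e-04 -1.e+00] F [-0.6   0.96  2.92] T [-0.03  0.26  0.04] op 0.0096
```

Contact shows as +2.9 N upward, so the card is resting on the bar. I release and rise.

>>> jog_arm:
  moves: "0 0 0 0 0 0 12;0 0 0 0 0 0 16;0 0 0 0 0 0 25;0 0 0 0 0 0 40;0 0 0 0 0 0 40;0 0 0 0 0 0 40;0 0 0 0 0 0 40;0 0 0 0 0 0 40"

```text
t: 9.23
position: [0.5716, -0.2024, 0.1837]
tcp_rot: [-0.0, 0.628, 0.778, 0.0]
ft_force: [0.3, 0.6, 0.2]
opening: 0.0399
```

>>> jog_arm:
  moves: "0 0 0 0 0 -5 40;0 0 0 0 0 -10 40;0 0 0 0 0 -20 40;0 0 0 0 0 -25 40;0 0 0 0 0 -25 40;0 0 0 0 0 -25 40;0 0 0 0 0 -20 40;0 0 0 0 0 -10 40;0 0 0 0 0 0 40;0 0 0 0 0 0 40"

```text
t: 10.07
position: [0.5715, -0.2023, 0.3238]
tcp_rot: [0.0, 0.628, 0.778, 0.0]
ft_force: [-0.4, 0.0, 0.1]
opening: 0.0402
```

```bash
python3 - <<'E'
from h import *
st()
a=bot.capture("wrist")["image"]; b=bot.capture("scene"); P=cloud(b)
cv2.imwrite("pics/m4.png",np.hstack([cv2.resize(a,(400,300)),cv2.resize(b["image"][100:244,100:292],(400,300))]))
hinge=np.array([.600,.2094]); L=(P-np.r_[hinge,0])
E
```

```text
t 10.07 p [ 0.5715 -0.2023  0.3238] yaw_y 12.23 z [ 3.e-04 -1.e-04 -1.e+00] F [-0.44  0.    0.15] T [-0.11  0.03  0.03] op 0.0402
```

View pics/m4.png

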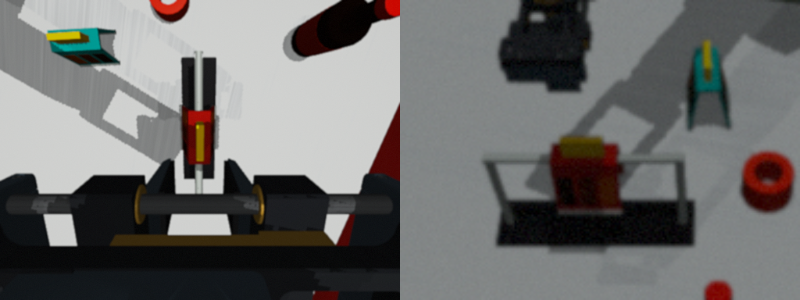

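The card hangs astride the bar at its middle: the tab is at (200,142) in the wrist view, and the leaves sit over the bar at (587,180) in the scene view. Next is the rod.

>>> jog_arm:
  moves: "0 0 0 15 -1 0 45;0 0 0 28 -2 0 45;0 0 0 34 -2.5 0 45;0 0 0 34 -2.5 0 45;0 0 0 34 -2.5 0 45;0 0 0 34 -2.5 0 45;0 0 0 34 -2.5 0 45;0 0 0 34 -2.5 0 45;0 0 0 34 -2.5 0 45;0 0 0 34 -2.5 0 45;0 0 0 34 -2.5 0 45;0 0 0 34 -2.5 0 45;0 0 0 34 -2.5 0 45;0 0 0 25 -2 0 45;0 0 0 13 -1 0 45;0 0 5.4 0 0 0 45;0 0 5.4 0 0 0 45;0 0 5.4 0 0 0 45;0 0 5.5 0 0 0 45;0 0 0 0 0 0 45"

```text
t: 11.83
position: [0.4412, 0.2355, 0.3227]
tcp_rot: [-0.001, 0.763, 0.646, -0.001]
ft_force: [-0.3, -0.4, 0.6]
opening: 0.0448
```

>>> jog_arm:
  moves: "0 0 0 0 0 20 45;0 0 0 0 0 30 45;0 0 0 0 0 20 45;0 0 0 0 0 0 45;0 0 0 0 0 0 45"

```text
t: 12.25
position: [0.4415, 0.2351, 0.2529]
tcp_rot: [-0.0, 0.763, 0.647, -0.001]
ft_force: [0.3, -0.4, -0.1]
opening: 0.0449
```

```bash
python3 - <<'E'
from h import *
p,R=st()
c=bot.capture("wrist"); P=cloud(c); np.savez("w5.npz",P=P,img=c["image"]); cv2.imwrite("pics/w5.png",c["image"])
hsv=cv2.cvtColor(c["image"],cv2.COLOR_BGR2HSV); H,S,V=[hsv[...,i].astype(int) for i in range(3)]
m=(H>105)&(H<130)&(S>110)&(V>50)&(P[...,2]>.03)&(P[...,2]<.08)
Q=P[m]; print(len(Q)); r=cv2.minAreaRect((Q[:,:2]*1000).astype(np.float32)); print(r, Q.mean(0), np.percentile(Q[:,2],[5,50,95]))
print('tool mm',(R.T@(np.r_[np.array(r[0])/1000,.055]-p)*1000).round(1))
E
```

```text
t 12.25 p [0.4415 0.2351 0.2529] yaw_y -9.38 z [-0.0027 -0.001  -1.    ] F [ 0.34 -0.36 -0.08] T [-0.05  0.07 -0.01] op 0.0449
643
((440.9771728515625, 235.4459686279297), (118.88213348388672, 7.817714214324951), 80.47785186767578) [0.44114185 0.23756986 0.06121244] [0.05939215 0.06123486 0.06288638]
tool mm [ 5.000e-01 -1.000e-01  1.979e+02]
```

View pics/w5.png

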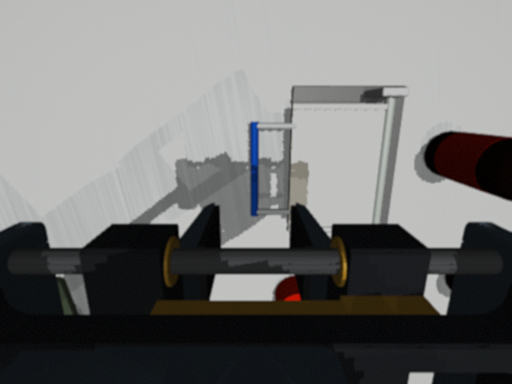

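The blue rod is upright at (254,168), centred between the fingers with the window to its right. The panel edge is at x≈290 and the hinge tube at x≈385.

>>> jog_arm:
  moves: "0 0 0 0 0 20 45;0 0 0 0.5 0 30 45;0 0 0 0 0 35 45;0 0 0 0 0 35 45;0 0 0 0 0 30 45;0 0 0 0 0 22 45;0 0 0 0 0 15 45;0 0 0 0 0 10 45;0 0 0 0 0 0 45;0 0 0 0 0 0 25;0 0 0 0 0 0 4;0 0 0 0 0 0 4;0 0 0 0 0 0 4;0 0 0 0 0 0 4;0 0 0 0 0 0 4;0 0 0 0 0 0 2;0 0 0 0 0 0 0;0 0 0 0 0 0 0"

```text
t: 13.8
position: [0.4404, 0.2361, 0.0572]
tcp_rot: [-0.002, 0.764, 0.646, -0.001]
ft_force: [-6.6, 2.3, 5.8]
opening: 0.0091
```

```bash
python3 - <<'E'
from h import *
p,R=st()
P=np.load("w5.npz")["P"]; Q=P[110:222,300:415].reshape(-1,3); Q=Q[Q[:,2]>.03]
u=np.array([.9863,-.1648]); v=np.array([.1648,.9863]); o=np.array([.441,.2354])
a=(Q[:,:2]-o)@u*1000; b=(Q[:,:2]-o)@v*1000
for lo in range(30,190,6):
    m=(a>=lo)&(a<lo+6)&(abs(b)<60)
    if m.sum()>5: print(lo,m.sum(),np.percentile(Q[m,2],[10,50,90]).round(4))
E
```

```text
t 13.8 p [0.4404 0.2361 0.0572] yaw_y -9.55 z [-4.1e-03  7.0e-04 -1.0e+00] F [-6.6   2.3   5.76] T [0.47 1.23 0.01] op 0.0091
30 84 [0.2449 0.2572 0.2653]
54 244 [0.0589 0.0599 0.0609]
60 406 [0.059  0.0598 0.0609]
66 420 [0.0588 0.0599 0.0609]
72 441 [0.0589 0.0598 0.0607]
78 451 [0.059  0.0599 0.0608]
84 450 [0.059  0.0599 0.0609]
90 452 [0.059  0.0599 0.0608]
96 455 [0.059  0.0599 0.0609]
102 444 [0.0591 0.06   0.0609]
108 452 [0.059  0.0599 0.061 ]
114 460 [0.0591 0.06   0.0609]
120 446 [0.059  0.0599 0.0608]
126 452 [0.0591 0.0599 0.0608]
132 457 [0.0589 0.0599 0.0609]
138 450 [0.059  0.0599 0.0609]
144 450 [0.0591 0.06   0.0609]
150 507 [0.0591 0.0602 0.0617]
156 482 [0.0615 0.0627 0.0637]
162 127 [0.0605 0.0616 0.0626]
```

The rod is gripped: opening 9.1 mm, and the side force shows the rod about 1 mm nearer than I commanded. I take that 1 mm out while starting the arc.

>>> jog_arm:
  moves: "0 0 0 0 -1 -1 0;0 0 0 0 0 0 0;0 0 0 0 0.5 -12.5 0;0 0 0 0 1.5 -12.5 0;0 0 0 0 2.4 -12.3 0;0 0 0 0 3.4 -12.1 0;0 0 0 0 4.4 -11.8 0;0 0 0 0 5.3 -11.4 0;0 0 0 0 0 0 0;0 0 0 0 0 0 0;0 0 0 0 0 0 0"

```text
t: 14.72
position: [0.4567, 0.2333, 0.1302]
tcp_rot: [-0.002, 0.763, 0.646, -0.001]
ft_force: [-6.6, 3.9, 0.7]
opening: 0.0093
```

```bash
cat >> h.py <<'E'
u=np.array([.9860,-.1667]); hg=np.array([.4404,.2361])+.16*u
def fl():
    p,R=st(); d=(p[:2]-hg)@u; print('rel hinge u %.4f z %.4f r %.4f ang %.2f'%(d,p[2]-.055,np.hypot(d,p[2]-.055),np.degrees(np.arctan2(p[2]-.055,-d))),'lat %.4f'%((p[:2]-hg)@[.1667,.986]))
E
python3 - <<'E'
from h import *
fl()
E
```

```text
t 14.72 p [0.4567 0.2333 0.1302] yaw_y -9.54 z [-4.7e-03  9.0e-04 -1.0e+00] F [-6.56  3.89  0.7 ] T [ 0.57  1.2  -0.02] op 0.0093
rel hinge u -0.1435 z 0.0752 r 0.1620 ang 27.67 lat 0.0000
```

>>> jog_arm:
  moves: "0 0 0 0 -2 0 0;0 0 0 0 0 0 0;0 0 0 0 0 0 0;0 0 0 0 0 0 0"

```text
t: 15.05
position: [0.4567, 0.2334, 0.1302]
tcp_rot: [-0.0, 0.763, 0.646, -0.0]
ft_force: [-1.8, 1.9, -1.6]
opening: 0.0093
```

```bash
python3 - <<'E'
from h import *
fl()
E
```

```text
t 15.05 p [0.4567 0.2334 0.1302] yaw_y -9.49 z [-7.e-04  2.e-04 -1.e+00] F [-1.83  1.9  -1.55] T [0.29 0.54 0.01] op 0.0093
rel hinge u -0.1435 z 0.0752 r 0.1620 ang 27.67 lat 0.0000
```

>>> jog_arm:
  moves: "0 0 0 0 6.1 -11 0;0 0 0 0 7 -10.4 0;0 0 0 0 7.8 -9.9 0;0 0 0 0 8.5 -9.2 0;0 0 0 0 9.2 -8.5 0;0 0 0 0 9.9 -7.8 0;0 0 0 0 0 0 0;0 0 0 0 0 0 0;0 0 0 0 0 0 0"

```text
t: 15.8
position: [0.503, 0.2255, 0.1886]
tcp_rot: [-0.002, 0.763, 0.646, -0.001]
ft_force: [-8.3, 2.1, 8.2]
opening: 0.0091
```

```bash
python3 - <<'E'
from h import *
fl()
E
```

```text
t 15.8 p [0.503  0.2255 0.1886] yaw_y -9.51 z [-0.0035  0.001  -1.    ] F [-8.32  2.14  8.24] T [ 0.26  1.68 -0.01] op 0.0091
rel hinge u -0.0965 z 0.1336 r 0.1648 ang 54.14 lat 0.0000
```

>>> jog_arm:
  moves: "0 0 0 0 -2 -1.5 0;0 0 0 0 -1 -1 0;0 0 0 0 0 0 0;0 0 0 0 0 0 0;0 0 0 0 0 0 0"

```text
t: 16.22
position: [0.5029, 0.2256, 0.1888]
tcp_rot: [0.001, 0.763, 0.646, 0.0]
ft_force: [6.1, 0.6, -10.1]
opening: 0.0091
```

```bash
cat >> h.py <<'E'
def panel(name="scene"):
    c=bot.capture(name); P=cloud(c); d=(P[...,:2]-hg)@u; l=(P[...,:2]-hg)@np.array([.1667,.986]); z=P[...,2]-.055
    hsv=cv2.cvtColor(c["image"],cv2.COLOR_BGR2HSV)
    p=np.array(bot.observe()["position"]); a=np.arctan2(p[2]-.055,-((p[:2]-hg)@u))
    r=-d*np.cos(a)+z*np.sin(a); n=d*np.sin(a)+z*np.cos(a)
    m=(abs(l)<70)&(r>.02)&(r<.108)&(abs(n)<.02)&(hsv[...,1]<60)
    Q=np.c_[d[m],l[m],z[m]]; c0=np.median(Q,0)
    for _ in range(3):
        c0=Q.mean(0); N=np.linalg.svd(Q-c0,full_matrices=False)[2][2]; e=(Q-c0)@N; Q=Q[abs(e)<max(.002,2*e.std())]
    N*=np.sign(N[0]) or 1
    off=(Q.mean(0)[0]*N[0]+Q.mean(0)[2]*N[2])
    print(name,'panel n',len(Q),'normal',N.round(3),'angle',np.degrees(np.arctan2(N[0],N[2])).round(2),'plane-hinge mm',(off*1000).round(1),'rms',(e.std()*1000).round(2))
    return c
E
python3 - <<'E'
from h import *
fl()
for n in["scene","top"]: panel(n)
E
```

```text
t 16.22 p [0.5029 0.2256 0.1888] yaw_y -9.47 z [ 1.6e-03 -6.0e-04 -1.0e+00] F [  6.09   0.64 -10.05] T [ 0.09 -0.8   0.02] op 0.0091
rel hinge u -0.0966 z 0.1338 r 0.1650 ang 54.17 lat 0.0000
scene panel n 1984 normal [0.797 0.003 0.603] angle 52.88 plane-hinge mm 3.7 rms 1.61
top panel n 1537 normal [0.797 0.001 0.604] angle 52.85 plane-hinge mm 3.6 rms 0.77
```

The camera plane fits agree at 52.9°. I continue to about 85°, then check.

>>> jog_arm:
  moves: "0 0 0 0 1.3 1.5 0;0 0 0 0 10.6 -7.3 0;0 0 0 0 11.1 -6.5 0;0 0 0 0 11.6 -5.6 0;0 0 0 0 12.3 -4.6 0;0 0 0 0 12.3 -3.6 0;0 0 0 0 12.6 -2.7 0;0 0 0 0 0 0 0;0 0 0 0 0 0 0;0 0 0 0 0 0 0"

```text
t: 17.15
position: [0.5722, 0.2137, 0.2197]
tcp_rot: [0.0, 0.763, 0.646, 0.0]
ft_force: [-1.9, -1.5, 5.6]
opening: 0.0092
```

```bash
python3 - <<'E'
from h import *
fl()
for n in["scene","top"]: panel(n)
E
```

```text
t 17.15 p [0.5722 0.2137 0.2197] yaw_y -9.49 z [ 5.e-04 -1.e-04 -1.e+00] F [-1.9  -1.54  5.63] T [-0.28  0.42 -0.02] op 0.0092
rel hinge u -0.0263 z 0.1647 r 0.1668 ang 80.91 lat -0.0001
scene panel n 1572 normal [0.986 0.01  0.168] angle 80.34 plane-hinge mm 5.1 rms 1.38
top panel n 271 normal [0.992 0.034 0.125] angle 82.79 plane-hinge mm 4.3 rms 2.64
```

>>> jog_arm:
  moves: "0 0 0 0 5 -0.8 0;0 0 0 0 6 -0.7 0;0 0 0 0 6 -0.5 0;0 0 0 0 5 -0.2 0;0 0 0 0 3 0 0;0 0 0 0 1.3 0 0;0 0 0 0 0 0 0;0 0 0 0 0 0 0;0 0 0 0 0 0 0"

```text
t: 18.0
position: [0.5992, 0.2092, 0.2211]
tcp_rot: [0.001, 0.763, 0.646, 0.0]
ft_force: [-0.6, -2.3, 4.7]
opening: 0.0093
```

```bash
python3 - <<'E'
from h import *
fl()
for k in range(2): c=panel("scene")
cv2.imwrite("pics/end.png",cv2.resize(c["image"][80:320,100:420],(800,600)))
E
```

```text
t 18.0 p [0.5992 0.2092 0.2211] yaw_y -9.48 z [ 1.2e-03 -5.0e-04 -1.0e+00] F [-0.65 -2.34  4.68] T [-0.39  0.33 -0.04] op 0.0093
rel hinge u 0.0011 z 0.1661 r 0.1661 ang 90.38 lat -0.0000
scene panel n 1298 normal [ 1.     0.003 -0.005] angle 90.3 plane-hinge mm 5.2 rms 1.02
scene panel n 1295 normal [ 1.     0.004 -0.009] angle 90.52 plane-hinge mm 5.0 rms 1.05
```

View pics/end.png

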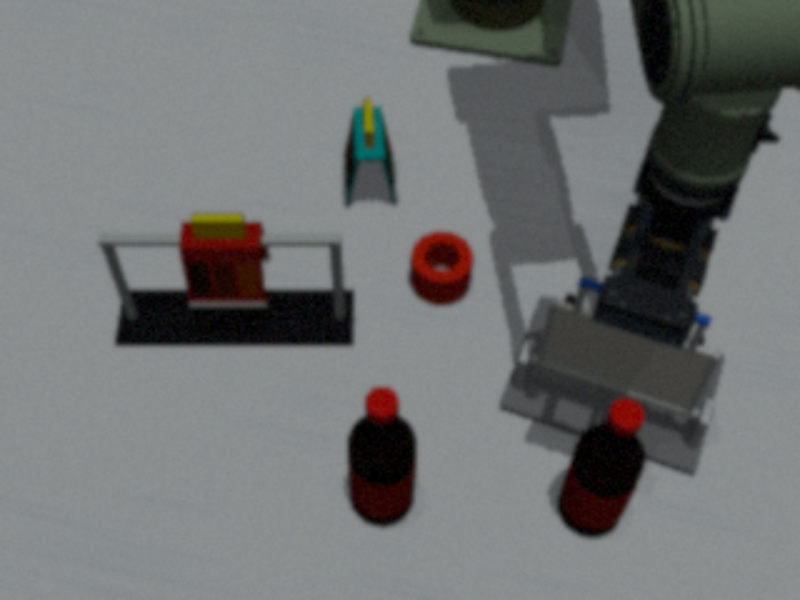

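The last view shows the card astride the bar at (222,260), the roll at (442,267), both bottles standing, and the flap upright under the gripper at (630,345). I trim back 1 mm and run a final check before handing in.

>>> jog_arm:
  moves: "0 0 0 0 -1 0.5 0;0 0 0 0 0 0 0;0 0 0 0 0 0 0;0 0 0 0 0 0 0;0 0 0 0 0 0 0"

```text
t: 18.52
position: [0.5983, 0.2094, 0.2211]
tcp_rot: [0.001, 0.763, 0.646, 0.001]
ft_force: [-0.9, -1.1, 6.3]
opening: 0.0095
```

```bash
python3 - <<'E'
from h import *
fl(); c=panel(); P=cloud(c); d0=np.load("scene0.npz")
def blobs(P,img):
    hsv=cv2.cvtColor(img,cv2.COLOR_BGR2HSV); H,S,V=[hsv[...,i].astype(int) for i in range(3)]; x,y,z=[P[...,i] for i in range(3)]
    m=((H<10)|(H>172))&(S>110)&(V>50)
    for n,q in(("caps",m&(z>.18)&(y<.1)&(x>.65)&(x<.8)),("cap2",m&(z>.18)&(y>.1)&(x>.65)&(x<.8)),("roll",m&(z<.06)&(x<.55)&(abs(y)<.08)),("tab",(H>22)&(H<34)&(S>100)&(z>.09)&(y<-.15)&(x<.7))): print(n,q.sum(),np.median(P[q],0).round(4))
blobs(d0["P"],d0["img"]); blobs(P,c["image"])
E
```

```text
t 18.52 p [0.5983 0.2094 0.2211] yaw_y -9.48 z [ 2.e-03 -4.e-04 -1.e+00] F [-0.9  -1.07  6.34] T [-0.5   0.33 -0.03] op 0.0095
rel hinge u 0.0002 z 0.1661 r 0.1661 ang 90.06 lat 0.0000
scene panel n 1316 normal [ 1.     0.004 -0.003] angle 90.18 plane-hinge mm 5.1 rms 1.04
caps 134 [0.7485 0.0019 0.2084]
cap2 147 [0.7157 0.2064 0.2078]
roll 353 [0.4743 0.0116 0.0472]
tab 163 [ 0.425  -0.2221  0.1153]
caps 141 [0.7482 0.002  0.2082]
cap2 151 [0.7158 0.2065 0.208 ]
roll 503 [0.4802 0.0119 0.0455]
tab 215 [ 0.5756 -0.208   0.1802]
```

```bash
python3 -c "
from cell import bot
print(bot.close_job())"
```

```text
the job is handed in; nothing more can be done
None
```

The card is hung and the flap is standing upright with the gripper still on the rod. I handed the job in at about 18.6 s.

- **Card:** With the flap still down, I hung the red card astride the bar at its middle and let it go. Contact read about +3 N at set-down. The last camera check shows the tab at (0.576, -0.208, 0.180), on the bar with one leaf on each side.
- **Flap:** I gripped the blue rod and swung the flap up in steps. The last check gave 90.1° from the tool position and 90.2° from a plane fit to the panel, with the gripper 9.5 mm open on the rod and forces around 6 N.
- **Bottles:** Both caps are within 0.3 mm of where they started.
- **Label roll:** Its measured centre shifted 6 mm in x but only 0.3 mm in y. Far more of its pixels were picked up the second time (503 against 353) and the arm never went near it. I put the shift down to lighting but did not confirm that separately.
- **Disagreements:** The rod sits about 6 mm below the grasp point, against about 2 mm expected at the grasp. Partway up, the top camera's plane fit read 82.8° against 80.3° from the scene camera, on few and noisy points. I went by the scene camera, which matched the tool position.

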